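Centre the egg cup on its stand

ROBOT

A 6-joint arm with a two-finger parallel gripper is mounted at the origin on a cart in front of the work surface, level with it; the furniture and walls round the work are solid. World frame = base frame: x ahead of the robot, y to its left, z up, the work surface at z = 0. Lengths are in m, angles in rad, forces in N, time in s.
With the tool pointing down it reaches from about 0.375 to 0.925 m from the base axis. Payload 5.7 kg.
Tool frame: the origin (TCP) lies midway between the tips of the shut fingers; the grasp point (between the pads) lies 19 mm behind it; z points along the fingers, y is the line along which they close (so a half turn about z gives the same grasp; the last joint's range is limited). The gripper opens to 88 mm and grips with 3 to 60 N. Pads are 20 mm wide; open, the fingers measure 115 mm over their backs; the gripper's body (75 mm by 178 mm) begins 61 mm behind the grasp point.
Start: joints at [1.224, 0.359, 1.51, -0, 1.272, -0.115], TCP at [0.138, 0.584, 0.223] pointing down, gripper open.
Joint ranges: [-2.97, 2.97], [-1.01, 2.36], [0.21, 2.38], [-0.96, 4.11], [0.2, 2.71], [-2.98, 2.98]. Speed limits (rad/s): [2.39, 2.39, 3.14, 3.14, 3.14, 3.14].

INTERFACE

Orientations are given as a unit quaternion [x, y, z, w].
In Python, from bench import move_ptp, servo_line, goto_joints, move_gripper, sleep, inverse_kinematics, capture, PlanningError, close_job, spot_in, silhouettes, current_clock, current_joint_pos, current_qvel, current_joint_torque, current_position, current_orientation, current_force, current_torque, current_finger_gap, current_grip_force gives the robot as it stands. Calls block until the motion is done:
- move_ptp(position, orientation): joint-space move of the TCP to a pose.
- servo_line(position, orientation=None, rate=0.15, contact_N=None): straight line of the TCP; orientation=None keeps the orientation; rate is the mean speed in m/s. With contact_N (N) it stops when the force on the tool has changed by that much, and returns True; else False.
- goto_joints(angles): joint-space move.
- move_gripper(opening): finger opening in m; the grip force is fixed at half the most; returns when the fingers have stopped.
- sleep(seconds).
- inverse_kinematics(position, orientation): joint angles nearest the present ones, or None.
- capture(name): name is "scene" or "top" or "wrist"; returns a dict with "image" (400x640x3 uint8, blue, green, red), "range_z" (400x640 float32, m along the optical axis (not along the pixel's ray), 0 where there is no reading), "intrinsics" (3x3 intrinsics, pixels), "R" (3x3) and "t" (3): a world point X has camera coordinates R X + t. Camera axes: x right, y down, z forward; pixel columns grow to the right and rows downward; lengths in m; the calibration is good to about 2 mm. A picture is of the moment at which its call begins.
A pose or a line that the arm cannot do raises PlanningError and nothing moves.
- close_job(): hands the job in; it is judged then, once.
Trained networks look in the newest picture that a camera, given by its name, has taken for a name from the list of things; names that differ only in an ending like _2 or _b are one class to them, and where a whole thing is asked for, a point or a joint stands for the part that bears it (a point fixed in the world has none). Each returns a list of dicts, best first, with "conf" (0 to 1); they miss things now and then, are a little off and sometimes report something else, mostly with a low value. They report only what shows in the picture. A call takes as long as a camera call. They do not tell look-alikes from the thing itself.
- spot_in(camera, query): "xy" ([column, row] in pixels, amid what is visible of it).
- silhouettes(camera, query): "region" (400x640 bool, what is visible of it) and "xy" ([column, row] in pixels, amid what is visible of it).
Readings, each from a call of its own:
- current_clock(): time.
- current_joint_pos(): joint angles.
- current_qvel(): joint speeds.
- current_joint_torque(): joint torques, N m.
- current_position(): TCP position.
- current_orientation(): TCP orientation.
- current_force(): force on the tool from outside, world axes, zero at the start.
- current_torque(): the same for the moment, N m.
- current_finger_gap(): finger opening in m.
- current_grip_force(): force on a finger pad.
Only numpy, scipy, OpenCV 4.12 (cv2) and the standard library are available. Lean on these libraries where they do the work, as an engineer would, in place of code of your own. Each camera call takes 0.05 s, during which the arm holds its last target. There are 200 camera calls.

TASK

The egg cup with the boiled egg has been set down too near the edge of its small round wooden stand, and it is tippy. Without gripping or lifting it, nudge the cup gently with the fingertips until it stands upright in the middle of the stand, its foot inside the dark ring. Do not knock it over or off, leave the stand, the mug, the spice jar and the teaspoon where they are, and finish with the hand clear.

Things in the scene. Friction and masses are not known exactly. Their poses are not given: they have to be found in the camera images.
- egg_cup: white egg cup with a brown egg fixed in it, loose, 120 g, 85 mm tall. Origin: centre of underside. Heel 34 mm wide: tips if pushed high. Foot flares to a band 48 mm wide 6 to 11 mm above the underside; stem 20 mm at 22 mm; bowl 45 mm at 42 to 48 mm; egg 41 mm. Pushed on the foot band it slides at about 1 N and stops with the finger. Starts 22 to 33 mm off centre, left, right or near
- stand: round wooden stand, 40 mm high, loose but heavy (1.2 kg). Its flat top is 110 mm across, with no rim; a thin dark inlaid ring, 60 mm inner diameter and flush with the top, marks the middle. Origin at the centre of its underside, z up.
- stand_top (a point): centre of the stand's top face, 40 mm above the worktop: where the centre of the egg cup's underside belongs
- mug: bystander: cream mug with a leaf pattern, 78 mm across (116 mm with its handle), 101 mm tall, origin at the centre of its underside
- spice_jar: bystander: slim glass spice jar with a black cap, 41 mm across, 105 mm tall, origin at the centre of its underside
- teaspoon: bystander: steel teaspoon lying flat on the worktop, 130 x 26 x 11 mm, origin under its middle
There are look-alikes about, which are no part of the job. Several things have the shape of the stand; the one meant has the colours described above.

How it is judged:
At the end, for the whole second after the job is handed in: The egg cup stands upright (within 0.08 rad) and still on top of the stand, the centre of its underside within 9 mm of the centre of the stand's top, so its foot is inside the ring (horizontal distance between egg_cup and stand_top below 0.009 m and z of egg_cup in the frame of stand between 0.037 and 0.043 m and angle between egg_cup's own z axis and vertical below 0.08 rad and angle between stand's own z axis and vertical below 0.05 rad and linear speed of egg_cup below 0.02 m/s and angular speed of egg_cup below 0.3 rad/s); the robot touches nothing.
It fails at once if the egg cup is lifted off the stand (more than 12 mm) (z of egg_cup in the frame of stand above 0.052 m).
It fails at once if the egg cup is knocked off the stand or over (tilted more than 0.5 rad) (z of egg_cup in the frame of stand below 0.03 m or angle between egg_cup's own z axis and vertical above 0.5 rad).
It fails at once if the egg cup is gripped or struck hard (more than 12 N from the fingers) (contact force between the fingers and egg_cup above 12 N).
It fails at once if the stand is shoved more than 15 mm (distance of stand from where it was at the start of the episode above 0.015 m).
It fails at once if the mug, the spice jar or the teaspoon is moved more than 20 mm (distance of any of mug, spice_jar, teaspoon from where it was at the start of the episode above 0.02 m).
It also fails if it takes over 42 s, if anything falls off the work surface, if the arm or the gripper's body presses on something with over 40 N, if the wrist force passes 120 N, or if a joint passes its speed limit or range.

## Working session

There is one attempt and no reset: what is moved stays moved. The work goes in short steps, each a Python script; the robot and the scene stay as the last script left them, time stands still between calls to the robot, and variables do not carry over. Pictures are saved under pics/ and viewed, at most 10 in all, crops included, and the job is handed in when it is done.

```bash
mkdir -p pics; cat > h.py <<'E'
import numpy as np, cv2
from bench import *
def world(c,u,v,z=None):
    """pixel -> world via depth, or via plane height z"""
    K,R,t=c["intrinsics"],c["R"],np.array(c["t"]).ravel()
    r=np.linalg.inv(K)@np.array([u,v,1.0]); C=-R.T@t; d=R.T@r
    s=(z-C[2])/d[2] if z is not None else c["range_z"][int(round(v)),int(round(u))]
    return C+s*d
def cloud(c):
    K,R,t=c["intrinsics"],c["R"],np.array(c["t"]).ravel()
    v,u=np.mgrid[:400,:640]; d=c["range_z"]
    P=np.stack([(u-K[0,2])*d/K[0,0],(v-K[1,2])*d/K[1,1],d],-1)
    P=(P-t)@R; P[d==0]=np.nan
    return P
E
python3 - <<'E'
from h import *
for n in ("scene","top"):
    c=capture(n); cv2.imwrite(f"pics/{n}1.png",c["image"])
    P=cloud(c)
    print(n,"cam at",-c["R"].T@np.ravel(c["t"]))
    for q in ("egg_cup","stand","mug","spice_jar","teaspoon"):
        for r in silhouettes(n,q):
            p=P[r["region"]]; p=p[~np.isnan(p[:,0])]
            print(q,round(r["conf"],2),np.round(r["xy"]),len(p),np.round(np.percentile(p,2,axis=0),3),np.round(np.percentile(p,98,axis=0),3) if len(p) else "")
print(current_clock(),current_orientation(),current_finger_gap())
E
```

```text
scene cam at [ 0.10298215 -0.52764409  0.57354444]
egg_cup 0.81 [325. 162.] 734 [0.463 0.223 0.046] [0.5   0.254 0.123]
stand 0.95 [335. 194.] 1674 [0.436 0.162 0.   ] [0.537 0.27  0.043]
stand 0.57 [335. 260.] 2795 [ 0.355 -0.018  0.002] [0.455 0.083 0.042]
mug 0.7 [288. 152.] 1852 [0.411 0.315 0.006] [0.485 0.414 0.1  ]
mug 0.54 [333. 198.] 1588 [0.436 0.162 0.003] [0.534 0.249 0.042]
spice_jar 0.58 [379. 293.] 1679 [ 0.389 -0.116  0.006] [ 0.424 -0.082  0.107]
top cam at [0.31524607 0.1458132  1.0306811 ]
egg_cup 0.75 [283. 181.] 403 [0.462 0.227 0.049] [0.5   0.267 0.126]
stand 0.73 [376. 222.] 1783 [ 0.357 -0.011  0.036] [0.454 0.087 0.044]
mug 0.72 [226. 198.] 1458 [0.41  0.321 0.004] [0.485 0.415 0.102]
spice_jar 0.74 [437. 220.] 467 [ 0.389 -0.109  0.008] [ 0.427 -0.072  0.109]
teaspoon 0.78 [289. 250.] 297 [ 0.304  0.216 -0.002] [0.423 0.262 0.012]
0.6 [ 1.15644053e-01  9.93290719e-01 -2.43385810e-05 -1.03109498e-05] 0.08764795922263013
```

View pics/scene1.png

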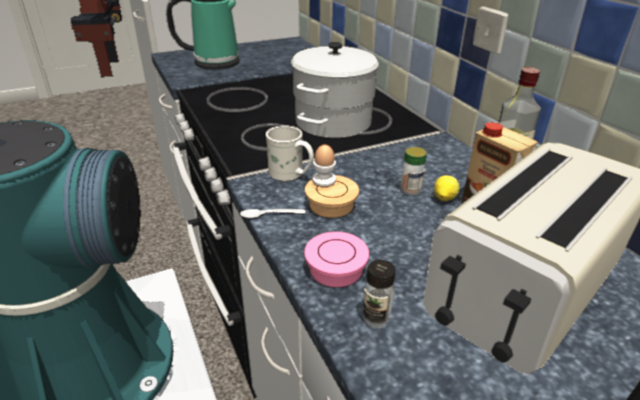

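View pics/top1.png

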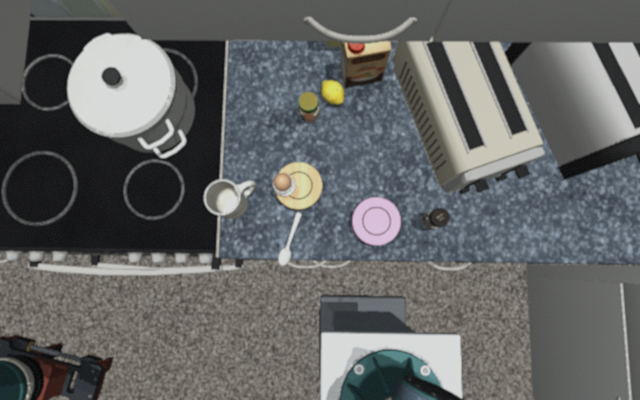

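Two things have the stand's shape: the tan wooden one at scene (335,194), top (299,187), which carries the egg cup at top (283,181), and a pink tub at scene (335,260), top (377,221). I choose the wooden one. The cup sits to its left (+y), with the mug handle close behind it at top (250,185). Next I'll measure both from the two views and crop in on the choice.

```bash
cat >> h.py <<'E'
from scipy.optimize import least_squares
PZ=[0,6,11,22,42,48,52,60,68,75,80,85]; PR=[17,24,24,10,22.5,22.5,20.5,20,17.5,13.5,9.5,0]
def cup_fit(P):
    p=P[(P[:,2]>.076)&(P[:,2]<.112)]
    rz=np.interp(p[:,2]*1e3-40,PZ,PR)/1e3
    f=lambda q:np.hypot(p[:,0]-q[0],p[:,1]-q[1])-rz
    s=least_squares(f,p[:,:2].mean(0)+[0.005,0.005],loss="soft_l1",f_scale=.002)
    return s.x,np.median(abs(s.fun)),len(p)
def stand_fit(c,g,r=.0553,zt=.04):
    """circle fit of the wooden top: tan pixels near guess g projected on top plane"""
    P=cloud(c); hsv=cv2.cvtColor(c["image"],cv2.COLOR_BGR2HSV)
    near=np.hypot(P[...,0]-g[0],P[...,1]-g[1])<.075
    m=near&(abs(P[...,2]-zt)<.006)&(hsv[...,1]>60)&(hsv[...,0]<30)
    return P[m],m
def hullcirc(p):
    h=cv2.convexHull(p[:,:2].astype(np.float32))[:,0]
    s=least_squares(lambda q:np.hypot(h[:,0]-q[0],h[:,1]-q[1])-q[2],[*p[:,:2].mean(0),.055],loss="soft_l1",f_scale=.001)
    return s.x
E
python3 - <<'E'
from h import *
tiles=[]
for n in ("scene","top","wrist"):
    c=capture(n); P=cloud(c)
    if n=="wrist":
        C=-c["R"].T@np.ravel(c["t"]); print("wrist cam",C,"axis",c["R"][2],"tcp",current_position(),"K",c["intrinsics"][0]); 
        tiles.append(cv2.resize(c["image"],(400,250))); continue
    p,m=stand_fit(c,[.486,.216])
    print(n,"stand pts",len(p),"z med",np.median(p[:,2]),"circ",hullcirc(p))
    s=[r for r in silhouettes(n,"egg_cup")]
    if s:
        q=P[s[0]["region"]]; q=q[~np.isnan(q[:,0])]; print(" cup",cup_fit(q), "ztop",np.percentile(q[:,2],99))
    h=silhouettes(n,"mug")
    if h:
        q=P[h[0]["region"]]; q=q[~np.isnan(q[:,0])]; i=np.argsort(q[:,1])[:15]; print(" handle",np.round(np.median(q[i],0),3), np.round(q[q[:,1]<.335].max(0),3),np.round(q[q[:,1]<.335].min(0),3))
    x,y=(335,180) if n=="scene" else (285,187)
    tiles.append(cv2.resize(c["image"][y-50:y+50,x-80:x+80],(400,250),interpolation=2))
cv2.imwrite("pics/crop.png",np.vstack(tiles[:2]))
cv2.imwrite("pics/w0.png",tiles[2])
E
```

```text
scene stand pts 1126 z med 0.03991798916750591 circ [0.48640273 0.21399773 0.05497108]
 cup (array([0.48430007, 0.24659643]), np.float64(0.0009233547497077901), 332) ztop 0.12429455389366706
 handle [0.483 0.311 0.061] [0.491 0.335 0.095] [0.439 0.31  0.017]
top stand pts 1035 z med 0.04017914452198205 circ [0.48591029 0.21778554 0.05444751]
 cup (array([0.48359934, 0.24846007]), np.float64(0.000591266266225075), 128) ztop 0.12677557915348675
 handle [0.481 0.316 0.075] [0.488 0.335 0.096] [0.469 0.314 0.024]
wrist cam [0.05986088 0.60118747 0.38419497] axis [ 0.27843719 -0.06688613 -0.95812263] tcp [0.13786921 0.58393479 0.22264537] K [338.44038146   0.         320.64897812]
```

View pics/crop.png

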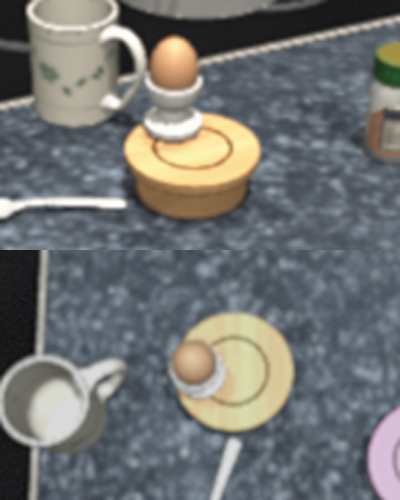

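The crop confirms it: the cup stands on the left rim of the tan stand with the dark ring, and the mug handle is about 40 mm behind the cup. Both views put the cup about 31 to 32 mm off in +y and −2 mm in x. I'll push along −y with shut fingers, tilted 13° so the gripper body stays clear of the egg, and meet the foot band about 7 mm above the stand. First move is a hover, then a check with the wrist camera.

```bash
cat >> h.py <<'E'
from scipy.spatial.transform import Rotation
TH=np.radians(13); ZT=.04475
def quat(d,sgn):
    d=np.array([d[0],d[1],0])/np.hypot(*d[:2]); k=np.array([0,0,1.])
    z=-np.cos(TH)*k+np.sin(TH)*d; x=sgn*(np.cos(TH)*d+np.sin(TH)*k); y=np.cross(z,x)
    return Rotation.from_matrix(np.stack([x,y,z],1)).as_quat()
def tcp(front,d,z=ZT):
    """TCP so the fingers' leading lower edge is at front (xy)"""
    d=np.array(d[:2])/np.hypot(*d[:2]); f=np.array(front)-.010*np.cos(TH)*d
    return np.array([*f,z])
E
python3 - <<'E'
from h import *
cup=np.array([.484,.2475]); S=np.array([.4862,.216]); d=(S-cup)/np.linalg.norm(S-cup)
A=tcp(cup-.031*d,d)
for sgn in (1,-1):
    q=quat(d,sgn); print(sgn,[None if (j:=inverse_kinematics(p,q)) is None else np.round(j,2) for p in (A+[0,0,.12],A,tcp(S-.024*d,d))])
sgn=1; q=quat(d,sgn)
if inverse_kinematics(A,q) is None: sgn=-1; q=quat(d,sgn)
move_gripper(0.0)
move_ptp(A+[0,0,.12],q)
print(sgn,current_clock(),current_position(),current_force(),current_finger_gap())
c=capture("wrist"); cv2.imwrite("pics/w1.png",c["image"]); P=cloud(c)
p,m=stand_fit(c,S); print("stand",len(p),len(p) and (np.median(p[:,2]),hullcirc(p)))
for r in silhouettes("wrist","egg_cup"):
    g=P[r["region"]]; g=g[~np.isnan(g[:,0])]; print(r["conf"],r["xy"],cup_fit(g))
E
```

```text
1 [array([ 0.55,  0.43,  1.58, -0.21,  1.25, -2.58]), array([ 0.55,  0.58,  1.67, -0.24,  1.01, -2.52]), array([ 0.49,  0.56,  1.72, -0.25,  0.97, -2.56])]
-1 [array([ 0.55,  0.43,  1.58, -0.21,  1.25,  0.56]), array([ 0.55,  0.58,  1.67, -0.24,  1.01,  0.62]), array([ 0.49,  0.56,  1.72, -0.25,  0.97,  0.58])]
1 4.4 [0.48099254 0.28852509 0.16481041] [ 0.19079357 -0.60676325 -0.26489927] 0.0005177015470850654
stand 5751 (np.float64(0.039595703230875134), array([0.48557674, 0.2166705 , 0.05460281]))
0.68 [318.8, 180.2] (array([0.48273158, 0.24727768]), np.float64(0.00047103748311142554), 998)
```

View pics/w1.png

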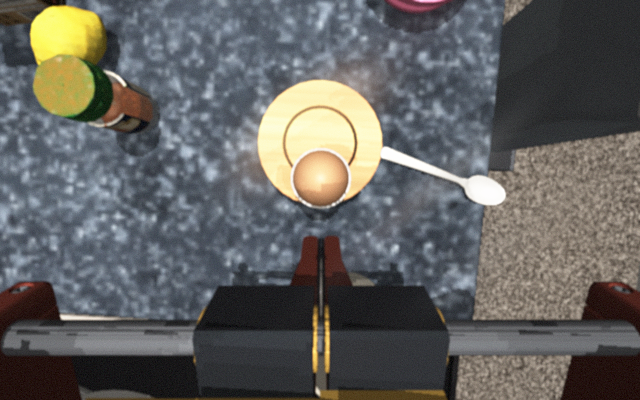

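The wrist view shows the stand at (320,142) with its ring and the egg at (320,178), dead ahead of the shut fingers at (320,240). It agrees with the other views: stand (0.4857, 0.2165), cup (0.483, 0.2473). Now descend and push gently.

```bash
cat >> h.py <<'E'
def look():
    for n in ("wrist","top","scene"):
        c=capture(n); P=cloud(c); p,m=stand_fit(c,[.4857,.2165])
        if len(p)>300: print(n,"stand",hullcirc(p).round(4),end=" ")
        for r in silhouettes(n,"egg_cup")[:1]:
            g=P[r["region"]]; g=g[~np.isnan(g[:,0])]; f=cup_fit(g); print("cup",f[0].round(4),round(f[1],4),f[2],"ztop",np.percentile(g[:,2],99).round(4))
        cv2.imwrite(f"pics/{n}_{current_clock():.1f}.png",c["image"]); print(f"pics/{n}_{current_clock():.1f}.png")
E
python3 - <<'E'
from h import *
cup=np.array([.483,.2473]); S=np.array([.4857,.2165]); d=(S-cup)/np.linalg.norm(S-cup)
A=tcp(cup-.0305*d,d); q=quat(d,1)
hit=servo_line(A+[0,0,.03],q,rate=.08,contact_N=5); print("down1",hit,current_position())
if not hit:
    hit=servo_line(A,q,rate=.03,contact_N=5); print("down2",hit,current_position(),current_force())
if not hit:
    f0=np.array(current_force())
    for k in np.linspace(-.0305+.00,-.024,5)[1:]:
        pass
    E=tcp(S-.025*d,d)
    for a in (.25,.5,.75,1):
        hit=servo_line(A+a*(E-A),q,rate=.015,contact_N=6)
        print(a,hit,(np.array(current_force())-f0).round(2),current_clock())
        if hit: break
print(current_position()); look()
E
```

```text
down1 False [0.47996017 0.28763921 0.07527734]
down2 False [0.47963313 0.28746731 0.04493579] [-0.06471188 -0.72225852  0.31452995]
0.25 False [ 0.35  0.12 -0.24] 7.6833
0.5 False [-0.17  0.53 -0.94] 8.4417
0.75 False [ 0.52 -0.3  -0.76] 9.2
1 False [-0.77  0.67 -0.59] 9.9583
[0.48265437 0.25096097 0.04476747]
wrist stand [0.4858 0.2165 0.0547] cup [0.4857 0.2161] 0.0005 2335 ztop 0.1247
pics/wrist_10.1.png
top stand [0.4859 0.2175 0.0541] cup [0.4862 0.2172] 0.0007 138 ztop 0.1265
pics/top_10.2.png
scene stand [0.4865 0.2145 0.0551] cup [0.4871 0.2152] 0.0009 348 ztop 0.1242
pics/scene_10.3.png
```

The cup is now centred to within about 1 mm in all three views. Next I'll back off along the push line, rise and check.

```bash
python3 - <<'E'
from h import *
cup=np.array([.483,.2473]); S=np.array([.4857,.2165]); d=(S-cup)/np.linalg.norm(S-cup); q=quat(d,1)
B=tcp(S-.045*d,d)
servo_line(B,q,rate=.03); servo_line(B+[0,0,.14],q,rate=.1)
sleep(.5); look(); print(current_clock(),current_force())
import glob,os
f=sorted(glob.glob("pics/*_*.png"),key=os.path.getmtime)[-3:]
w,t,s=[cv2.imread(x) for x in f]
cv2.imwrite("pics/final.png",np.vstack([cv2.resize(w[60:260,200:440],(480,400))[:300],cv2.resize(s[110:260,230:470],(480,300))]))
E
```

```text
wrist stand [0.4856 0.2166 0.0546] pics/wrist_13.2.png
top stand [0.486  0.2178 0.0543] cup [0.4863 0.2174] 0.0006 139 ztop 0.126
pics/top_13.3.png
scene stand [0.4865 0.2143 0.055 ] cup [0.4871 0.2155] 0.0009 360 ztop 0.1239
pics/scene_13.4.png
13.425 [-0.42246804 -0.53184739 -0.26808622]
```

View pics/final.png

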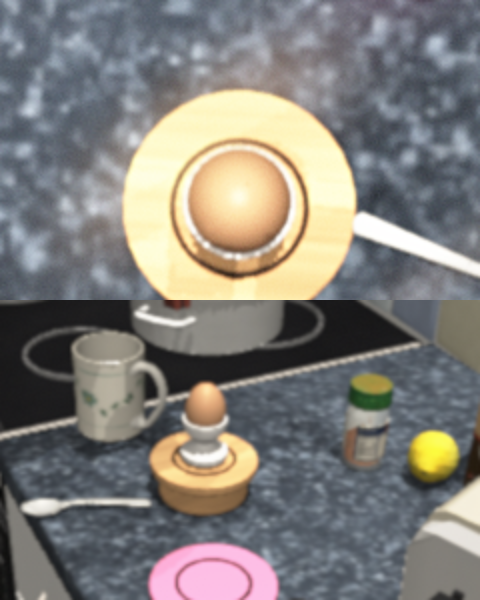

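The cup stands upright inside the ring, at crop (240,205) in the wrist view and (205,455) in the scene view. The mug, spoon and stand have not moved and the hand is clear, so I'm handing in.

```bash
python3 -c "
from bench import *
print(close_job())"
```

```text
the job is handed in; nothing more can be done
None
```

The egg cup stands upright inside the dark ring, about 1 mm from the stand's centre by the last camera measurement; the hand is clear, no bystander was touched, and the job was handed in at about 13.4 s (the judge's verdict was not shown).

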